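Scrub the cement pot, then hold the sprung chest lid at its marker

ROBOT

A 6-joint arm with a two-finger parallel gripper is mounted at the origin on the work surface. World frame = base frame: x ahead of the robot, y to its left, z up, the work surface at z = 0. Lengths are in mm, angles in rad, forces in N, time in s.
With the tool pointing down it reaches from about 375 to 975 mm from the base axis. Payload 3.8 kg.
Tool frame: the origin (TCP) lies on the centre line of the jaws, within the pads' length; the fingertips stand 11 mm ahead of it and the grasp point (between the pads) lies 8 mm behind it; z points along the fingers, y is the direction in which the jaws open and shut (so a half turn about z gives the same grasp; the last joint's range is limited). The gripper opens to 88 mm and grips with 3 to 60 N. Pads are 18 mm wide; open, the fingers measure 123 mm over their backs; the gripper's body (75 mm by 187 mm) begins 45 mm behind the grasp point.
Start: joints at [1.165, 0.264, 1.604, -0, 1.274, -0.037], TCP at [243.332, 629.609, 249.706] pointing down, gripper open.
Joint ranges: [-2.63, 2.63], [-0.94, 2.18], [0.31, 2.57], [-1.31, 4.45], [0, 2.66], [-2.55, 2.55]. Speed limits (rad/s): [2.57, 2.57, 3.14, 3.14, 3.14, 3.14].

INTERFACE

Orientations are given as a unit quaternion [x, y, z, w].
In Python, from workcell import * gives the robot as it stands.
- The arm moves only by the tool jog_arm, never from a script. Its argument "deltas" is text: rows parted by semicolons, each of 4 numbers parted by spaces: the shift along the tool's x, y, z in cm, then the turn about the tool's z in degrees. A call has 1 to 5 rows; each row is the pose to reach, as a shift and turn from the pose commanded when the call began, along the tool's axes at that moment; what a row does not reach only later rows make up. A row lasts 1/10 s, in which the tool goes at most 50 mm and 8.59 degrees, less where a joint would pass 70% of its speed; a pose out of reach is approached as far as the arm can. A call with a gripper value outside its range is refused whole. "gripper" is the opening in per cent of the stroke, from 0 (shut) to 100 (fully open), set as the call begins (left out, the last holds). The fingers move at their own pace and stop on an object; "force" is the grip in N (left out, the last holds). Time passes only in rows, so rows that repeat a pose let the fingers close. It gives the time, the measured TCP pose, the force and the opening at its end, in the units of the state.
- observe(): the state, without advancing time (a new reading comes with each control period).
- grab_frame(name): name is "scene" or "top" or "wrist"; returns a dict with "img" (384x512x3 uint8, red, green, blue), "mtx" (3x3 intrinsics, pixels), "T" (4x4, takes a point from camera to world coordinates); the wrist camera has in their place "mount" (4x4, takes a point from camera to tool coordinates, whose origin is the TCP and whose axes are the flange's). Camera axes: x right, y down, z forward; pixel columns grow to the right and rows downward; lengths in mm; the calibration is good to about 2 mm. The wrist camera is an equidistant fisheye: a pixel r from the principal point sees the ray r / f radians off the axis. A picture is of the moment at which its call begins: read the wrist's pose just before it. There is no depth.
- hand_in(): hands the job in, once; it reports no verdict.
The state is a dict: "clock": time; "joints": joint angles; "qvel": joint speeds; "joint_torque": joint torques, N m; "position": TCP position; "tcp_rot": TCP orientation; "ft_force": force on the tool from outside, world axes, zero at the start; "wrist_torque": the same for the moment, N m; "gripper_width": finger opening in mm.
Only numpy, scipy, OpenCV 4.12 (cv2) and the standard library are available. Lean on these libraries where they do the work, as an engineer would, in place of code of your own. Each camera call takes 0.05 s, during which the arm holds its last target. There are 200 camera calls.

TASK

We are changing the shoe cement: take the long brush that stands in the pot and scrub the inside with it, two full strokes up and down (each time up by about half the pot's depth, 5 cm, without drawing the brush out of the pot, and back down to the bottom), and leave it standing in the pot. Then lift the spring-closed lid of the cement chest by its bar handle until the lid lies at the same slope as the marker arm beside it, and keep holding it there so that I can take out a fresh tin: finish while still holding the lid, do not let go. Leave the marker arm as it is set and do not disturb the other things on the bench.

Things in the scene. Friction and masses are not known exactly. Their poses are not given: they have to be found in the camera images.
- pot: Open round steel pot fixed to the bench, on a dark disc 116 mm across and 12 mm thick. Outer diameter 84 mm, wall 4 mm, height 100 mm, inner floor 5 mm above the bench. Origin: centre of its underside, z up.
- brush: Loose long brush, about 0.12 kg, standing upright on its head in the pot at the start. Head: black, round, 50 mm across and 60 mm long, flat underside, so it stands by itself; then a steel ferrule 19 mm across; then a round wooden handle 16 mm across from 85 to 220 mm above the underside. Total length 220 mm. Origin: centre of the head's underside; z along the handle, upwards.
- brush_top (a point): Centre of the upper end of the brush handle, 220 mm from the underside of the head.
- chest: Grey steel chest fixed to the bench, 200 mm deep (x) by 240 mm wide (y) by 120 mm high. Origin: centre of its underside; its front faces its own -x (towards the robot), z up.
- lid_hinge (a point): Middle of the hinge line of the lid, along the chest's rear (+x) upper edge, 100 mm behind the chest's centre and 124 mm above the bench; hinge axis along the chest's y.
- lid (a joint): Angle of the lid (rad): 0 = shut and level (start), grows as its front edge rises, up to 1.4. A spring pulls it shut: with the weight it takes about 6 N at the handle to start it and about 10 N at 0.75 rad; let go, it falls shut. The lid is an 8 mm steel plate, 208 mm from hinge to front edge, 246 mm wide.
- handle: The lid's bar handle: a round dark steel sleeve, 14 mm thick, parallel to the hinge, rolling freely on a spindle between two 12 mm rods 92 mm apart (clear). Origin: middle of the bar, 245 mm from the hinge line towards and past the lid's front edge (37 mm beyond it) and 34 mm off the hinge line along the lid's normal (30 mm above its upper face). y runs along the bar; x and z roll.
- lid_edge (a point): Front right corner of the lid (its -x, -y corner), at mid thickness. Axes as the lid's.
- marker (a joint): Set angle of the marker arm (rad), measured as lid is: 0 = level; the lid is at the marker when both are equal. Between 0.35 and 0.75, different each time; friction keeps it. The arm is a flat brass strip with a thicker tab at its end, 225 mm long, 12 mm high, pivoted on the hinge line 10 mm to the right (chest -y) of the lid's right edge.
- marker_end (a point): Free end of the marker arm, 225 mm from the hinge line. Axes as the arm's: x from the free end to the hinge.
- tack_jar: Bystander: small glass jar, 52 mm across, 55 mm high; leave alone. Origin: centre of its underside.
- shoe_last: Bystander: wooden shoe last, about 210 mm long, 72 mm wide, 105 mm high; leave alone. Origin: centre of its underside.
- hammer: Bystander: hammer lying on the bench; leave alone.
Not all that is in view belongs to the job. What is shaped like the pot but red or turquoise is not meant.

How it is judged:
By the outcome, as a careful person would: the job done as asked, in the order asked, and still so for the second after the job is handed in, while the arm keeps its last pose, push and grip.
It also fails if it takes over 64 s, if anything falls off the work surface, if the arm or the gripper's body presses on something with over 40 N, if the wrist force passes 120 N, or if a joint passes its speed limit or range.

## Working session

There is one attempt and no reset: what is moved stays moved. The work goes in short steps, Python scripts to look and compute and a tool call to move; the robot and the scene stay as the last step left them, time stands still between calls to the robot, and variables do not carry over. Pictures are saved under pics/ and viewed, about 8 in all and at most 12, crops included, and the job is handed in when it is done.

Besides the shell and the picture viewer there is one more tool, called after "Request:" by a JSON object that holds its "op" and its "data". jog_arm: Moves the arm, as the interface text tells. Its arguments: {"type":"object","properties":{"deltas":{"type":"string"},"gripper":{"type":"number"},"force":{"type":"number"}},"required":["deltas"]}

```bash
mkdir -p pics; ls; python3 - <<'E'
from workcell import *
import cv2,numpy as np
s=observe();print(s)
for n in("scene","top"):
    f=grab_frame(n);cv2.imwrite(f"pics/{n}0.png",f["img"][:,:,::-1]);np.savez(f"pics/{n}0.npz",**f)
    print(n,f["mtx"].tolist(),np.round(f["T"],4).tolist())
a=cv2.imread("pics/scene0.png");b=cv2.imread("pics/top0.png")
cv2.imwrite("pics/s1.png",cv2.resize(a,(800,600),interpolation=cv2.INTER_CUBIC))
cv2.imwrite("pics/t1.png",cv2.resize(b,(800,600),interpolation=cv2.INTER_CUBIC))
E
```

```text
pics
{'clock': 0.0, 'joints': array([ 1.16510414e+00,  2.64752713e-01,  1.60535618e+00, -9.38248921e-06,
        1.27364349e+00, -3.69182878e-02]), 'qvel': array([0.00059189, 0.00079741, 0.00119567, 0.00057391, 0.0011661 ,
       0.00084909]), 'joint_torque': array([ 1.03632432e-03, -5.02110457e+01, -3.56878853e+01,  7.26444251e-02,
        2.91022664e-02, -1.74031584e-04]), 'position': array([243.07301581, 629.00451688, 248.39785943]), 'tcp_rot': array([ 1.83342449e-01,  9.83048514e-01, -1.05451279e-03, -2.32658926e-04]), 'ft_force': array([ 0.12068062, -0.27576995,  0.18860605]), 'wrist_torque': array([-0.00663403, -0.02557217,  0.00724587]), 'gripper_width': 88.02751550997937}
scene [[399.65959617219954, 0.0, 256.1915936591748], [0.0, 399.65959617219954, 183.19838034176843], [0.0, 0.0, 1.0]] [[0.6106, 0.5955, -0.522, 1227.6376], [0.7918, -0.4701, 0.39, -458.8459], [-0.0132, -0.6515, -0.7586, 1051.2904], [0.0, 0.0, 0.0, 1.0]]
top [[426.5914323856158, 0.0, 252.66354992269495], [0.0, 426.5914323856158, 193.17060873589114], [0.0, 0.0, 1.0]] [[0.0146, -0.9938, 0.1107, 408.7713], [-0.9998, -0.0159, -0.0117, 19.7269], [0.0134, -0.1105, -0.9938, 1677.5612], [0.0, 0.0, 0.0, 1.0]]
```

View pics/s1.png

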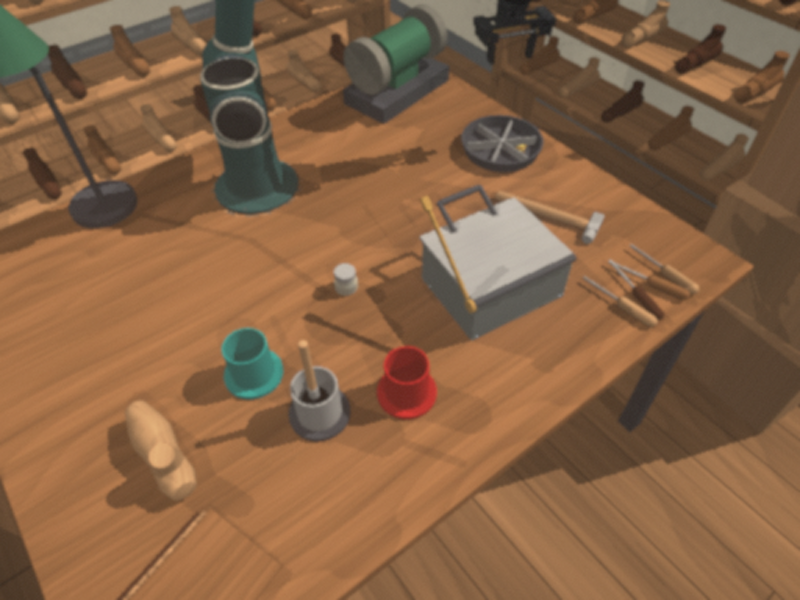

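View pics/t1.png

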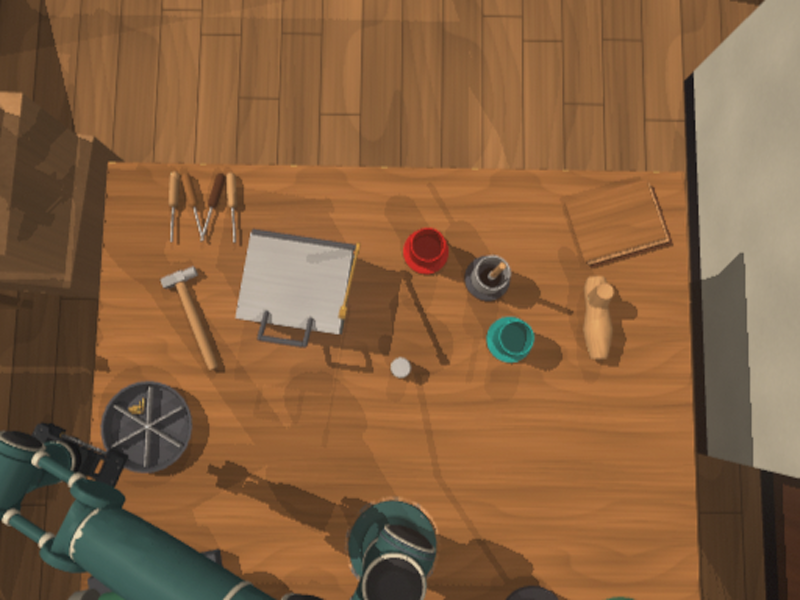

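The pot to use is the grey one: scene (315,400), top (489,275). The red pot at (407,380) and the turquoise one at (252,362) are decoys. The brush stands in the grey pot with its tip at about (304,343). The chest is at (497,265), its bar at top (285,340), and the brass arm ends near scene (427,200). Next I'll take close crops of both views.

```bash
cat > h.py <<'E'
import numpy as np,cv2
def ray(f,p):
    d=np.linalg.inv(f["mtx"])@[p[0],p[1],1.]; d=f["T"][:3,:3]@d; return f["T"][:3,3],d/np.linalg.norm(d)
def onz(f,p,z):
    o,d=ray(f,p); return o+d*(z-o[2])/d[2]
def tri(f,p,g,q):
    o,d=ray(f,p);P,e=ray(g,q)
    A=np.stack([d,-e],1);t=np.linalg.lstsq(A,P-o,rcond=None)[0]
    a=o+d*t[0];b=P+e*t[1];return (a+b)/2,np.linalg.norm(a-b)
def proj(f,X):
    X=np.linalg.inv(f["T"])@np.append(X,1);u=f["mtx"]@X[:3];return u[:2]/u[2]
S=np.load("pics/scene0.npz");T=np.load("pics/top0.npz")
S={k:S[k] for k in S};T={k:T[k] for k in T}
E
python3 - <<'E'
from h import *
def crop(f,x,y,w,h,k): return cv2.resize(f["img"][y:y+h,x:x+w,::-1],None,fx=k,fy=k,interpolation=cv2.INTER_CUBIC)
# each 100x75 px at x4
o=np.vstack([np.hstack([crop(S,260,115,100,75,4),crop(S,165,210,100,75,4)]),np.hstack([crop(T,145,145,100,75,4),crop(T,265,145,100,75,4)])])
cv2.imwrite("pics/c1.png",o)
for n,f in(("S",S),("T",T)):
    h=cv2.cvtColor(f["img"],cv2.COLOR_RGB2HSV)
    m=cv2.inRange(h,(14,150,120),(28,255,255));k,l,st,c=cv2.connectedComponentsWithStats(m)
    for i in range(1,k):
        if st[i,4]>15:
            ys,xs=np.where(l==i);print(n,st[i],"ymin",xs[ys==ys.min()].mean(),ys.min(),"ymax",xs[ys==ys.max()].mean(),ys.max())
E
```

```text
T [ 68 103  56  35 600] ymin 90.71428571428571 103 ymax 94.0 137
T [293 102  38  15 108] ymin 322.0 102 ymax 300.0 116
T [ 69 104  16   5  40] ymin 74.0 104 ymax 76.66666666666667 108
T [124 104  25   7  52] ymin 134.8095238095238 104 ymax 143.0 110
T [162 104  10   5  17] ymin 171.0 104 ymax 170.0 108
T [173 105  24   6  55] ymin 182.46666666666667 105 ymax 193.5 110
T [195 105  12   4  25] ymin 200.5 105 ymax 199.5 108
T [209 105   8   6  23] ymin 212.0 105 ymax 211.5 110
T [219 104  10   5  19] ymin 221.0 104 ymax 222.5 108
T [220 106  31  14 174] ymin 238.78571428571428 106 ymax 239.6 119
T [256 106  11   3  20] ymin 261.0 106 ymax 261.2 108
T [335 107  14  12  42] ymin 339.0 107 ymax 348.0 118
T [125 109   9   6  18] ymin 132.0 109 ymax 126.75 114
T [350 108  24  23 174] ymin 361.6363636363636 108 ymax 368.0 130
T [372 108  27  16  92] ymin 379.1818181818182 108 ymax 385.0 123
T [402 109  32   6  57] ymin 416.44 109 ymax 427.5 114
T [285 111   7   6  19] ymin 288.5 111 ymax 286.5 116
T [194 113  30   7  79] ymin 207.5 113 ymax 221.0 119
T [257 113  25   9  87] ymin 268.0 113 yma
[... 8475 characters left out ...]
 200.0 351 ymax 199.75 355
T [212 353  12   8  60] ymin 214.0 353 ymax 219.25 360
T [437 353   7   9  23] ymin 441.0 353 ymax 438.0 361
T [183 355   8   6  24] ymin 185.5 355 ymax 184.0 360
T [162 358   9   6  25] ymin 169.0 358 ymax 163.0 363
T [172 361   7   6  16] ymin 175.2 361 ymax 176.0 366
T [423 360   9   6  25] ymin 428.5 360 ymax 429.0 365
T [182 363  22   7  59] ymin 187.0 363 ymax 183.0 369
T [199 365  30  18 163] ymin 206.5 365 ymax 207.0 382
T [396 365   9   5  16] ymin 398.0 365 ymax 403.0 369
T [441 365   7   5  20] ymin 444.0 365 ymax 446.0 369
T [417 370  31  14 198] ymin 421.0 370 ymax 423.45454545454544 383
T [273 378   9   4  19] ymin 275.0 378 ymax 275.6666666666667 381
```

View pics/c1.png

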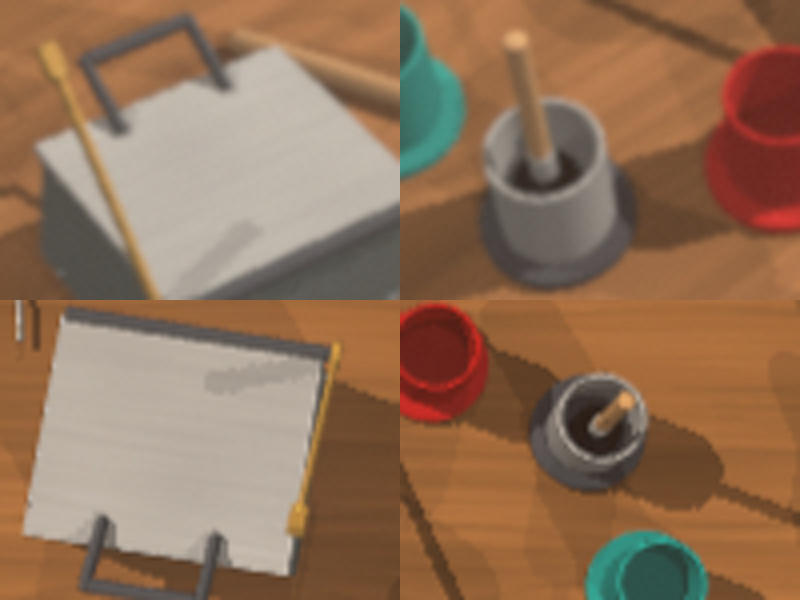

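The crop confirms the grey pot with the brush leaning slightly or upright, tip at S(194,219.5) and T(321,170). The bar ends are at S(281,130)/(307,120), and the brass tab end is at S(272,126) and T(219,203).

```bash
python3 - <<'E'
from h import *
P=dict(bar_r=((280.75,130.5),(197,219.5)),bar_l=((307,120),(166.25,215.75)))
P=dict(barR=((280.75,130.5),(197,219.5)),barL=((307,120),(166.25,215.75)),mk_end=((272.5,126),(218.75,203.5)),brush=((194,219.5),(321.25,170)),rim=((201.25,247),(315,174.5)),lidFR=((269.5,151.75),(218,213.75)),lidFL=((328.75,126.75),(150.75,203.75)))
R={}
for k,(a,b) in P.items():
    X,e=tri(S,a,T,b);R[k]=X;print(k,X.round(1),"gap",round(e,1))
for z in(100,):print("rim z100",onz(S,P["rim"][0],z),onz(T,P["rim"][1],z))
for k in("lidFR","lidFL"):print(k,onz(S,P[k][0],128),onz(T,P[k][1],128))
for i in("barR","barL"):print(i,onz(S,P[i][0],158),onz(T,P[i][1],158))
d=(onz(T,P["lidFR"][1],128)-onz(T,P["lidFL"][1],128));print("lid w",np.linalg.norm(d))
ax=d/np.linalg.norm(d) # chest -y
print("yaw",np.arctan2(ax[0],-ax[1]))
print("brush at 220",onz(S,P["brush"][0],225),onz(T,P["brush"][1],225))
E
```

```text
barR [482.2 200.2 161.2] gap 5.7
barL [493.4 309.3 156. ] gap 3.0
mk_end [532.9 119.3 259.3] gap 9.2
brush [ 655.6 -232.4  223.3] gap 2.3
rim [ 659.8 -231.1   95.6] gap 2.4
lidFR [507.1 130.5 124.6] gap 9.7
lidFL [538.3 374.  121.2] gap 3.2
rim z100 [ 663.03014986 -231.09250613  100.        ] [ 658.55837582 -231.40450069  100.        ]
lidFR [512.06556616 132.54098931 128.        ] [504.10378592 126.24086251 128.        ]
lidFL [544.09571325 369.44273006 128.        ] [536.69944076 371.16896671 128.        ]
barR [480.89205938 205.15264304 158.        ] [480.66518293 198.24240861 158.        ]
barL [495.67594951 309.04191059 158.        ] [492.31814588 307.7117649  158.        ]
lid w 247.08754104823313
yaw -0.13230511402441028
brush at 220 [ 657.39719178 -231.87435815  225.        ] [ 654.84713067 -233.16480013  225.        ]
```

Request:
{"op": "jog_arm", "data": {"deltas": "-2.2 -2 -3 8; -4.7 -4.4 -6 16; -7.6 -7.2 -8 24; -10.9 -10.3 -8 32; -14.2 -13.4 -8 40", "gripper": 100, "force": 30}}

```text
clock: 0.6
position: [328.0, 452.3, 330.5]
tcp_rot: [0.511, 0.86, 0.001, 0.0]
ft_force: [1.1, 0.5, -0.2]
gripper_width: 88.1
```

Request:
{"op": "jog_arm", "data": {"deltas": "-4.8 -.3 0 8; -9.6 -.6 0 16; -14.4 -.8 0 24; -19.2 -1.1 0 32; -24 -1.4 0 36"}}

```text
clock: 1.1
position: [431.3, 234.6, 329.4]
tcp_rot: [0.751, 0.66, -0.0, -0.0]
ft_force: [0.1, -0.2, -0.3]
gripper_width: 88.3
```

Request:
{"op": "jog_arm", "data": {"deltas": "-4 2.6 0 0; -8 5.2 0 0; -12 7.8 0 0; -16 10.4 0 0; -20 13 0 0"}}

```text
clock: 1.6
position: [535.5, 19.9, 329.4]
tcp_rot: [0.75, 0.662, -0.0, -0.0]
ft_force: [1.4, 0.3, 0.3]
gripper_width: 88.6
```

Request:
{"op": "jog_arm", "data": {"deltas": "-4 2.6 0 0; -8 5.2 0 0; -12 7.8 0 0; -16 10.4 0 0; -20 13 0 0"}}

```text
clock: 2.1
position: [639.7, -194.5, 329.0]
tcp_rot: [0.75, 0.662, -0.0, -0.0]
ft_force: [0.2, 0.4, 0.8]
gripper_width: 88.2
```

```bash
cat >> h.py <<'E'
from scipy.spatial.transform import Rotation as Ro
def need(s,X):
    R=Ro.from_quat(s["tcp_rot"]).as_matrix();return R.T@(np.array(X)-s["position"])/10
def wpix(f,s,X):
    R=Ro.from_quat(s["tcp_rot"]).as_matrix();p=R.T@(np.array(X)-s["position"])
    c=np.linalg.inv(f["mount"])@np.append(p,1);c=c[:3];r=np.hypot(c[0],c[1]);th=np.arctan2(r,c[2])
    return f["mtx"][:2,2]+f["mtx"][0,0]*th*c[:2]/r
def wray(f,s,u):
    R=Ro.from_quat(s["tcp_rot"]).as_matrix();d=(np.array(u)-f["mtx"][:2,2])/f["mtx"][0,0];th=np.linalg.norm(d)
    c=np.append(d/th*np.sin(th),np.cos(th));o=R@f["mount"][:3,3]+s["position"];return o,R@f["mount"][:3,:3]@c
E
python3 - <<'E'
from h import *
from workcell import *
s=observe();f=grab_frame("wrist");cv2.imwrite("pics/w1.png",f["img"][:,:,::-1])
print(s["position"],s["joints"].round(2),need(s,[656,-232,270]),"pred brushtop px",wpix(f,s,[656,-232,224]),"rim",wpix(f,s,[660,-231,100]),s["clock"])
E
```

```text
[ 639.71830986 -194.54456307  329.00326413] [-0.33  0.22  1.52  0.    1.41 -0.21] [-3.51600075  2.08678151  5.89719978] pred brushtop px [279.24204305 234.1492791 ] rim [274.94737404 193.70588669] 2.1
```

View pics/w1.png

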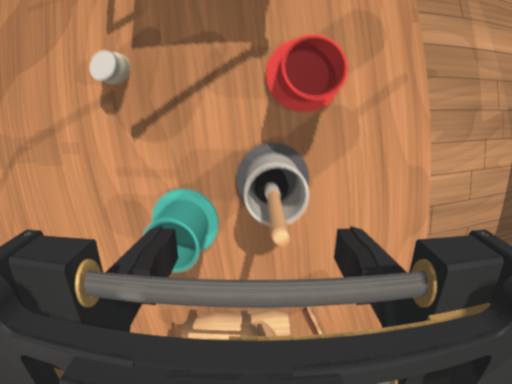

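The wrist view shows the brush tip at (280,236), and I predicted (279,234), so the target (656,-232) holds.

Request:
{"op": "jog_arm", "data": {"deltas": "-3.6 2 0 0; -3.6 2 4 0; -3.6 2 8 0; -3.6 2 12 0; -3.6 2 14.7 0"}}

```text
clock: 2.65
position: [652.8, -230.1, 178.3]
tcp_rot: [0.75, 0.662, -0.001, -0.002]
ft_force: [-0.5, 0.2, 0.0]
gripper_width: 88.2
```

Request:
{"op": "jog_arm", "data": {"deltas": "0 0 0 0; 0 0 0 0; 0 0 0 0; 0 0 0 0; 0 0 0 0", "gripper": 0, "force": 30}}

```text
clock: 3.15
position: [655.9, -231.3, 185.1]
tcp_rot: [0.75, 0.662, 0.001, 0.002]
ft_force: [1.2, 0.3, 0.5]
gripper_width: 50.5
```

Request:
{"op": "jog_arm", "data": {"deltas": "0 0 0 0; 0 0 0 0; 0 0 0 0; 0 0 0 0; 0 0 0 0"}}

```text
clock: 3.65
position: [654.7, -230.9, 182.6]
tcp_rot: [0.75, 0.662, -0.0, -0.0]
ft_force: [0.1, 0.8, -0.2]
gripper_width: 15.4
```

Request:
{"op": "jog_arm", "data": {"deltas": "0 0 0 0; 0 0 -1 0; 0 0 -2 0; 0 0 -3 0; 0 0 -4 0"}}

```text
clock: 4.15
position: [655.1, -231.0, 224.3]
tcp_rot: [0.75, 0.662, 0.0, 0.001]
ft_force: [0.1, 0.1, -1.2]
gripper_width: 15.1
```

Request:
{"op": "jog_arm", "data": {"deltas": "0 0 -.6 0; 0 0 -1.1 0; 0 0 -1.1 0; 0 0 -1.1 0; 0 0 -1.1 0"}}

```text
clock: 4.65
position: [654.5, -230.7, 233.0]
tcp_rot: [0.75, 0.662, -0.0, -0.001]
ft_force: [1.3, -0.1, -1.3]
gripper_width: 15.3
```

```bash
python3 - <<'E'
from h import *
from workcell import *
s=observe();f=grab_frame("scene");t=grab_frame("wrist")
a=cv2.resize(f["img"][160:290,150:300,::-1],(400,347),interpolation=cv2.INTER_CUBIC);b=cv2.resize(t["img"][:,:,::-1],(400,347))
cv2.imwrite("pics/up1.png",np.hstack([a,b]));print(s["position"],s["ft_force"],s["gripper_width"])
E
```

```text
[ 654.45552453 -230.74113012  232.96104632] [ 1.34817416 -0.08132851 -1.25147315] 15.33305629410498
```

View pics/up1.png

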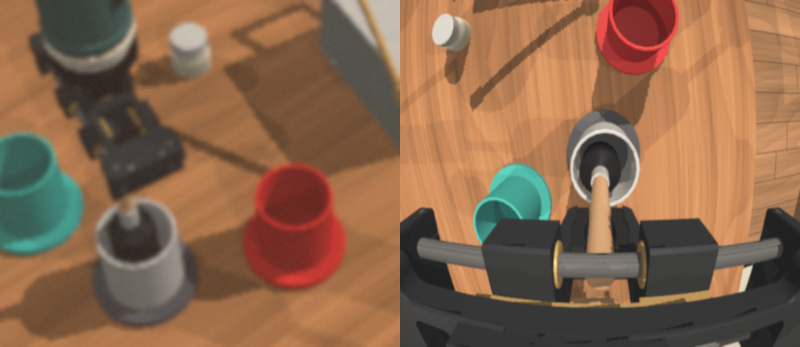

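The brush is up, with its head raised in the pot (left panel about (135,235)) and held between the fingers. Force z is -1.2 N, which is the brush's weight. Next is down, up, down.

Request:
{"op": "jog_arm", "data": {"deltas": "0 0 1 0; 0 0 2 0; 0 0 3 0; 0 0 4 0; 0 0 4.7 0"}}

```text
clock: 5.25
position: [654.1, -230.6, 184.7]
tcp_rot: [0.75, 0.662, -0.0, -0.001]
ft_force: [-0.8, -0.9, -0.7]
gripper_width: 15.4
```

Request:
{"op": "jog_arm", "data": {"deltas": "0 0 .3 0; 0 0 .5 0; 0 0 .5 0; 0 0 .5 0; 0 0 .5 0"}}

```text
clock: 5.75
position: [655.3, -231.1, 182.5]
tcp_rot: [0.75, 0.662, 0.0, 0.001]
ft_force: [-0.2, -0.7, 2.6]
gripper_width: 15.4
```

Contact with the bottom: force z is +2.6 N. Second stroke.

Request:
{"op": "jog_arm", "data": {"deltas": "0 0 -1 0; 0 0 -2 0; 0 0 -3 0; 0 0 -4 0; 0 0 -5 0"}}

```text
clock: 6.25
position: [655.0, -231.0, 233.0]
tcp_rot: [0.75, 0.662, 0.0, 0.0]
ft_force: [-0.4, -0.2, -1.5]
gripper_width: 15.3
```

Request:
{"op": "jog_arm", "data": {"deltas": "0 0 -.2 0; 0 0 -.2 0; 0 0 -.2 0; 0 0 -.2 0; 0 0 -.2 0"}}

```text
clock: 6.75
position: [654.4, -230.7, 232.9]
tcp_rot: [0.75, 0.662, -0.0, -0.001]
ft_force: [0.4, -0.5, -1.0]
gripper_width: 15.1
```

Request:
{"op": "jog_arm", "data": {"deltas": "0 0 1 0; 0 0 2 0; 0 0 3 0; 0 0 4 0; 0 0 4.8 0"}}

```text
clock: 7.25
position: [654.2, -230.7, 183.9]
tcp_rot: [0.75, 0.662, -0.0, -0.001]
ft_force: [0.0, -0.2, -0.8]
gripper_width: 15.0
```

Request:
{"op": "jog_arm", "data": {"deltas": "0 0 .2 0; 0 0 .4 0; 0 0 .5 0; 0 0 .5 0; 0 0 .5 0"}}

```text
clock: 7.75
position: [654.9, -231.0, 182.6]
tcp_rot: [0.75, 0.662, 0.0, 0.0]
ft_force: [-2.7, 1.0, 5.1]
gripper_width: 15.4
```

Request:
{"op": "jog_arm", "data": {"deltas": "0 0 -.05 0; 0 0 -.1 0; 0 0 -.1 0; 0 0 -.1 0; 0 0 -.1 0", "gripper": 70}}

```text
clock: 8.25
position: [654.8, -230.9, 181.5]
tcp_rot: [0.75, 0.662, -0.0, -0.0]
ft_force: [0.1, -0.2, 0.7]
gripper_width: 53.0
```

Request:
{"op": "jog_arm", "data": {"deltas": "0 0 0 0; 0 0 0 0; 0 0 0 0; 0 0 0 0; 0 0 0 0"}}

```text
clock: 8.75
position: [654.8, -230.9, 181.7]
tcp_rot: [0.75, 0.662, -0.0, -0.0]
ft_force: [0.6, 0.2, -0.3]
gripper_width: 61.7
```

Request:
{"op": "jog_arm", "data": {"deltas": "0 0 -2 0; 0 0 -5 0; 0 0 -9 0; 0 0 -13 0; 0 0 -16 0"}}

```text
clock: 9.25
position: [655.3, -231.1, 345.1]
tcp_rot: [0.75, 0.662, 0.001, 0.001]
ft_force: [0.6, -0.2, 0.9]
gripper_width: 61.8
```

```bash
python3 - <<'E'
from h import *
from workcell import *
s=observe();f=grab_frame("scene");t=grab_frame("wrist")
a=cv2.resize(f["img"][160:290,150:300,::-1],(400,347),interpolation=cv2.INTER_CUBIC);b=cv2.resize(t["img"][:,:,::-1],(400,347))
cv2.imwrite("pics/rel.png",np.hstack([a,b]));print(s["position"],need(s,[487,254,350]))
E
```

```text
[ 655.29977574 -231.06648646  345.05008249] [ 46.04185008 -22.7195132   -0.59990519]
```

View pics/rel.png

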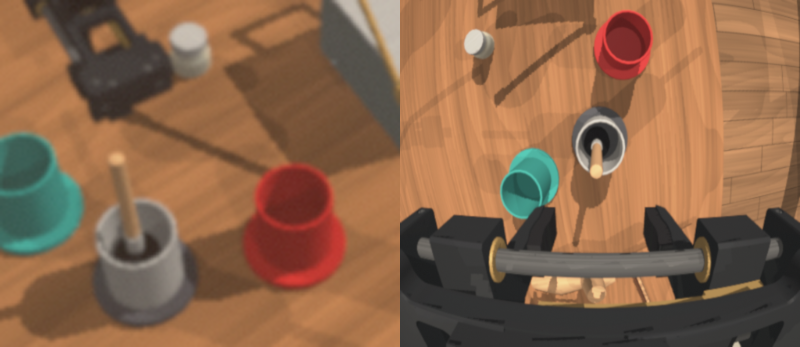

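The brush stands in the pot, tip at left panel (117,160) and right panel (597,170). Moving to the lid bar.

Request:
{"op": "jog_arm", "data": {"deltas": "4.3 -2.2 0 0; 8.6 -4.4 0 0; 12.9 -6.6 0 0; 17.2 -8.8 0 0; 21.5 -11 0 0"}}

```text
clock: 9.85
position: [570.8, -2.3, 340.0]
tcp_rot: [0.75, 0.662, -0.001, -0.001]
ft_force: [0.7, -0.6, 0.7]
gripper_width: 61.8
```

Request:
{"op": "jog_arm", "data": {"deltas": "4.3 -2.2 0 0; 8.6 -4.4 0 0; 12.9 -6.8 0 0; 16.6 -9 0 0; 20 -11.2 0 0"}}

```text
clock: 10.35
position: [484.4, 210.1, 340.2]
tcp_rot: [0.75, 0.662, -0.001, -0.0]
ft_force: [0.5, -0.3, 0.2]
gripper_width: 61.9
```

Request:
{"op": "jog_arm", "data": {"deltas": "0 0 0 0; 0 0 0 0"}}

```text
clock: 10.55
position: [485.3, 208.9, 340.5]
tcp_rot: [0.749, 0.663, -0.001, 0.0]
ft_force: [-0.2, 0.3, 0.1]
gripper_width: 61.8
```

```bash
python3 - <<'E'
from h import *
from workcell import *
s=observe();f=grab_frame("wrist");np.savez("pics/w2.npz",**f,pos=s["position"],q=s["tcp_rot"])
cv2.imwrite("pics/w2.png",cv2.resize(f["img"][:,:,::-1],(800,600),interpolation=cv2.INTER_CUBIC))
print(s["position"],s["tcp_rot"],s["joints"].round(2),s["clock"])
for X in([481,200,158],[494,308,158],[533,119,259],[505,129,128]):print(X,wpix(f,s,X)*800/512)
E
```

```text
[485.25475229 208.89783867 340.48103844] [ 7.48882138e-01  6.62702617e-01 -8.86298764e-04  3.85667009e-06] [ 0.36 -0.06  1.79 -0.    1.41  0.48] 10.55
[481, 200, 158] [395.07137339 287.38655194]
[494, 308, 158] [394.4858874  130.92651247]
[533, 119, 259] [501.60405139 457.39662331]
[505, 129, 128] [435.55838441 358.90650993]
```

View pics/w2.png

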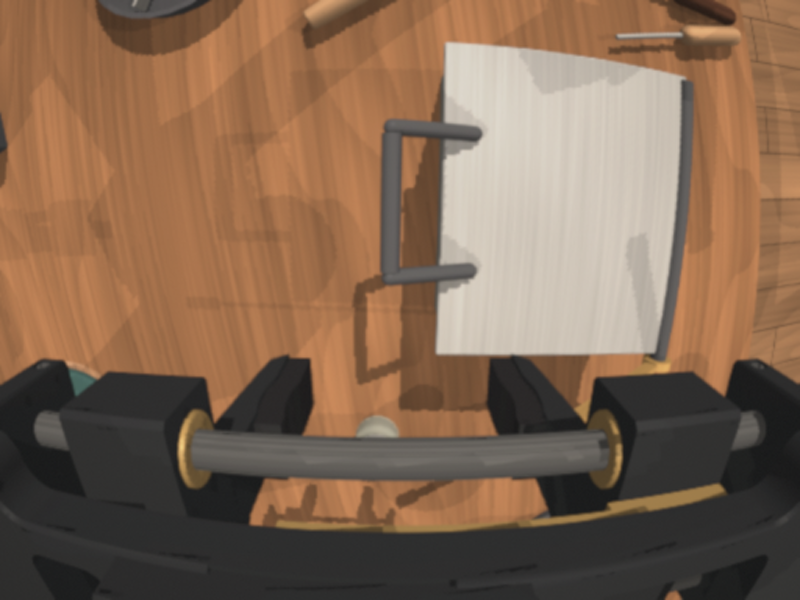

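The bar runs from about (391,277) to (394,128). The lid's front corners are at (436,353) and (446,43), close to the predictions. I'll cast rays at z=158 and z=128.

```bash
python3 - <<'E'
from h import *
f=dict(np.load("pics/w2.npz"));s=dict(position=f["pos"],tcp_rot=f["q"])
def at(u,z):
    o,d=wray(f,s,np.array(u)*.64);return o+d*(z-o[2])/d[2]
R=Ro.from_quat(s["tcp_rot"]).as_matrix();print("tool x,y",R[:2,0],R[:2,1])
b=[at((391,277),158),at((394,128),158)];print(b,np.linalg.norm(b[0]-b[1]))
c=[at((436,353),128),at((446,43),128)];print(c,np.linalg.norm(c[0]-c[1]))
for a in(b,c):
    d=a[1]-a[0];print("yaw",-np.arctan2(d[0],d[1]))
m=(b[0]+b[1])/2;print("bar mid",m,"need",need(s,[m[0],m[1],270]))
E
```

```text
tool x,y [0.12164891 0.9925723 ] [ 0.99257231 -0.12165048]
[array([479.09735616, 207.81420706, 158.        ]), array([493.92278845, 310.04410002, 158.        ])] 103.29929552621762
[array([505.84931567, 134.14152739, 128.        ]), array([540.26413517, 374.44763995, 128.        ])] 242.75791960984975
yaw -0.14401651960782233
yaw -0.14224520716491196
bar mid [486.51007231 258.92915354 158.        ] need [ 4.9906327  -0.47579504  7.04202067]
```

Request:
{"op": "jog_arm", "data": {"deltas": "3 -.3 0 1; 4.9 -.4 3 1; 4.9 -.4 7 1; 4.9 -.4 11 1; 4.9 -.4 14 1"}}

```text
clock: 11.1
position: [487.9, 255.5, 198.5]
tcp_rot: [0.756, 0.654, -0.002, -0.0]
ft_force: [-1.2, 0.6, 0.1]
gripper_width: 61.4
```

Request:
{"op": "jog_arm", "data": {"deltas": "0 0 2 0; 0 0 4 0; 0 0 4.8 0; 0 0 4.8 0; 0 0 4.8 0"}}

```text
clock: 11.6
position: [489.0, 257.1, 154.4]
tcp_rot: [0.756, 0.655, 0.0, 0.0]
ft_force: [0.4, 0.1, -0.2]
gripper_width: 61.4
```

Request:
{"op": "jog_arm", "data": {"deltas": "0 0 0 0; 0 0 0 0; 0 0 0 0; 0 0 0 0; 0 0 0 0", "gripper": 0, "force": 40}}

```text
clock: 12.1
position: [488.2, 257.7, 154.0]
tcp_rot: [0.755, 0.655, 0.0, 0.0]
ft_force: [0.3, 0.2, -0.5]
gripper_width: 23.9
```

Request:
{"op": "jog_arm", "data": {"deltas": "0 0 0 0; 0 0 0 0; 0 0 0 0; 0 0 0 0; 0 0 0 0"}}

```text
clock: 12.6
position: [484.7, 258.1, 152.7]
tcp_rot: [0.756, 0.655, -0.003, -0.002]
ft_force: [-8.9, 2.7, 1.2]
gripper_width: 12.6
```

Request:
{"op": "jog_arm", "data": {"deltas": "0 -.3 0 0; 0 -.2 -1.2 0; 0 .1 -2.4 0; 0 .4 -3.6 0; 0 .8 -4.8 0"}}

```text
clock: 13.1
position: [496.3, 256.4, 201.8]
tcp_rot: [0.755, 0.655, -0.0, -0.0]
ft_force: [3.9, 3.3, -8.3]
gripper_width: 12.7
```

Request:
{"op": "jog_arm", "data": {"deltas": "0 0 0 0; 0 0 0 0; 0 0 0 0"}}

```text
clock: 13.4
position: [496.1, 256.5, 201.0]
tcp_rot: [0.756, 0.655, 0.0, -0.0]
ft_force: [4.1, 1.9, -9.4]
gripper_width: 12.8
```

Request:
{"op": "jog_arm", "data": {"deltas": "0 .4 -1.15 0; 0 .9 -2.3 0; 0 1.5 -3.4 0; 0 2.1 -4.5 0; 0 2.8 -5.5 0"}}

```text
clock: 13.9
position: [523.0, 252.7, 255.9]
tcp_rot: [0.755, 0.655, -0.001, -0.001]
ft_force: [1.3, 3.8, -10.9]
gripper_width: 12.7
```

Request:
{"op": "jog_arm", "data": {"deltas": "0 .7 -1 0; 0 1.4 -1.9 0; 0 1.4 -1.9 0; 0 1.4 -1.9 0"}}

```text
clock: 14.3
position: [537.2, 250.6, 275.4]
tcp_rot: [0.756, 0.655, -0.001, -0.001]
ft_force: [-0.5, 3.9, -10.8]
gripper_width: 12.8
```

```bash
python3 - <<'E'
from h import *
from workcell import *
s=observe();f=grab_frame("scene");t=grab_frame("top");np.savez("pics/scene2.npz",**f);np.savez("pics/top2.npz",**t)
a=cv2.resize(f["img"][85:215,240:390,::-1],(400,347),interpolation=cv2.INTER_CUBIC);b=cv2.resize(t["img"][110:240,120:270,::-1],(400,347),interpolation=cv2.INTER_CUBIC)
cv2.imwrite("pics/lid1.png",np.hstack([a,b]));print(s["position"],s["ft_force"],s["gripper_width"],s["clock"])
E
```

```text
[537.17304437 250.63992237 275.38174281] [ -0.50746046   3.94442934 -10.80719841] 12.774337335506667 14.3
```

View pics/lid1.png

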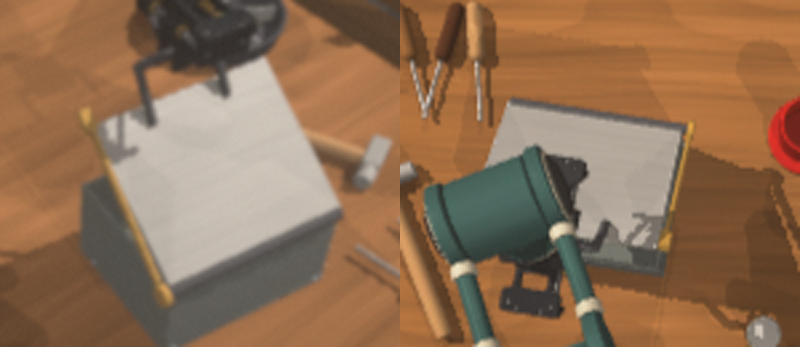

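The lid is partly raised, with its front right corner at left panel (98,128). The brass arm runs from (87,115) to (165,297) and its tab still sticks out beyond and above the lid. I'll measure the slopes of both from the scene camera.

```bash
cat > m.py <<'E'
from h import *
def brass(f):
    h=cv2.cvtColor(f["img"],cv2.COLOR_RGB2HSV);r=f["img"].astype(int)
    m=((h[...,0]>=15)&(h[...,0]<=26)&(h[...,1]>110)&(h[...,2]>110)).astype(np.uint8)
    k,l,st,c=cv2.connectedComponentsWithStats(m)
    return l,st
def ang(f,pix,lat,hp,yaw=-.135):
    x=np.array([np.cos(yaw),np.sin(yaw),0]);y=np.array([-np.sin(yaw),np.cos(yaw),0]);o,d=ray(f,pix)
    t=(hp@y+lat-o@y)/(d@y);p=o+t*d-hp;return -(p@x),p[2]
E
python3 - <<'E'
from m import *
yaw=-.135;x=np.array([np.cos(yaw),np.sin(yaw),0])
bar=np.array([484.7,257.5,158]);hp=bar+245*x;hp[2]=124;print("hinge",hp)
S2=dict(np.load("pics/scene2.npz"));T2=dict(np.load("pics/top2.npz"))
for n,f,roi in(("S",S,(262,115,312,205)),("S2",S2,(262,115,312,205)),("T",T,(212,145,240,212)),("T2",T2,(212,145,240,212))):
    l,st=brass(f);sub=l[roi[1]:roi[3],roi[0]:roi[2]];ids=np.unique(sub[sub>0]);
    i=max(ids,key=lambda i:(sub==i).sum());ys,xs=np.where(sub==i);ys=ys+roi[1];xs=xs+roi[0]
    p=np.stack([xs,ys],1).astype(np.float32);vx,vy,cx,cy=cv2.fitLine(p,cv2.DIST_HUBER,0,.01,.01).ravel()
    t=(p-[cx,cy])@[vx,vy];a=np.array([cx,cy])+t.min()*np.array([vx,vy]);b=np.array([cx,cy])+t.max()*np.array([vx,vy])
    print(n,len(p),a,b)
    if n[0]=="S":
        A=np.array(ang(f,a,-133,hp));B=np.array(ang(f,b,-133,hp));print("  plane pts",A,B,"len",np.linalg.norm(A-B),"slope",np.arctan2((A-B)[1],(A-B)[0]),"from hinge",np.arctan2(A[1],A[0]),np.arctan2(B[1],B[0]))
print("lid0",ang(S,(269.5,151.75),-123,hp))
k=150/400
for u in((98,128),):print("lid now",ang(S2,(240+u[0]*k,85+u[1]*k),-123,hp))
c=cv2.resize(S2["img"][110:205,262:312,::-1],None,fx=6,fy=6,interpolation=cv2.INTER_CUBIC);d=cv2.resize(T2["img"][140:235,200:250,::-1],None,fx=6,fy=6,interpolation=cv2.INTER_CUBIC)
cv2.imwrite("pics/z.png",np.hstack([c,d]))
E
```

```text
hinge [727.47082615 224.5253738  124.        ]
S 225 [270.64725 125.15134] [302.2787  198.88043]
  plane pts [176.46275299 142.16329872] [-8.93703812 -6.96832183] len 237.93554336328043 slope 0.6774051108819146 from hinge 0.6781631168140444 -2.4793450295968604
S2 251 [269.94034 125.02636] [302.52576 198.76768]
  plane pts [180.43453189 139.6745276 ] [-10.01286674  -5.26025773] len 239.32468247465332 slope 0.6505183660754422 from hinge 0.6587480851326931 -2.6578714578742253
T 139 [218.28725 203.06642] [229.43253 154.86877]
T2 137 [218.01703 203.24042] [229.45103 154.87024]
lid0 (np.float64(196.4573709629149), np.float64(9.39439136024771))
lid now (np.float64(157.37054811206107), np.float64(121.3293633688321))
```

View pics/z.png

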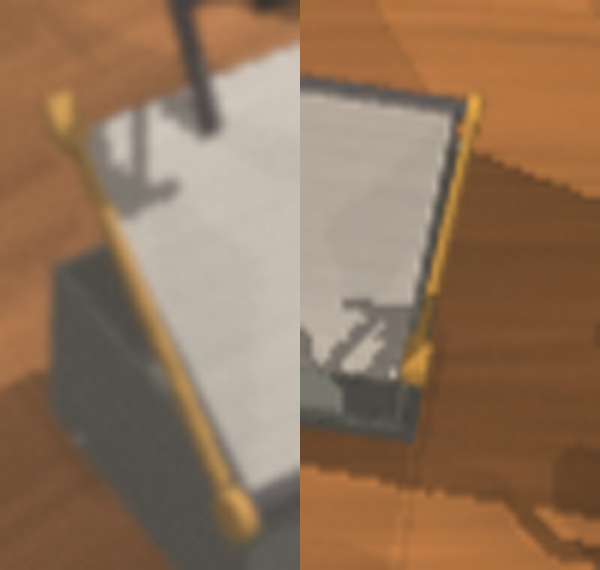

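Nine pictures viewed so far. In this crop the marker tip is at S(272.3,126) and its pivot boss at S(301.5,195.5). The lid corner is now at S(277,131.7). The two cameras disagree by about 5 mm, so I'll fit chest pose, marker angle and small camera offsets together from the measured points.

```bash
cat > fit.py <<'E'
from m import *
from scipy.optimize import least_squares
def lidpt(h,yaw,a,lat,along,n):
    x=np.array([np.cos(yaw),np.sin(yaw),0]);y=np.array([-np.sin(yaw),np.cos(yaw),0]);z=np.array([0,0,1])
    return h+lat*y-x*(along*np.cos(a)-n*np.sin(a))+z*(along*np.sin(a)+n*np.cos(a))
# (cam, kind, lat, along, normal, pixel); kind 0 shut lid, m marker, 2 lid now
O=[(S,'0',-123,208,4,(269.5,151.75)),(S,'0',123,208,4,(328.75,126.75)),(T,'0',-123,208,4,(218,213.75)),(T,'0',123,208,4,(150.75,203.75)),
(S,'0',-52,245,34,(280.75,130.5)),(S,'0',52,245,34,(307,120)),(T,'0',-52,245,34,(197,219.5)),(T,'0',52,245,34,(166.25,215.75)),
(S,'m',-133,225,0,(272.3,126)),(T,'m',-133,225,0,(218.7,203.5)),(S,'m',-133,0,0,(301.5,195.5)),(T,'m',-133,0,0,(229,156)),
(S,'2',-123,208,4,(277,131.7))]
def run(O,th2):
    def res(p):
        h=np.array([p[0],p[1],124]);r=[]
        for f,k,la,al,n,u in O:
            a={'0':0,'m':p[3],'2':p[8]}[k];off=p[4:6] if f is S else p[6:8]
            r+=list(proj(f,lidpt(h,p[2],a,la,al,n))+off-u)
        b=lidpt(h,p[2],0,0,245,34);r+=list(p[4:8]/2)+[(b[:2]@[.991,-.135]-445.5)/1.5*1,(p[8]-th2)/.012]
        return np.array(r)
    q=least_squares(res,[727,222,-.135,.63,0,0,0,0,th2],loss="soft_l1");J=q.jac;C=np.linalg.inv(J.T@J)
    return q.x,np.sqrt(np.diag(C)),res(q.x)
if __name__=="__main__":
    p,sd,r=run(O,.548);print(p.round(3));print("sd*.7",(sd*.7).round(3));print(r[:2*len(O)].reshape(-1,2).round(1).tolist(),r[-6:].round(1))
E
python3 fit.py
```

```text
[ 7.27941e+02  2.28597e+02 -1.28000e-01  6.45000e-01  4.39000e-01
  6.83000e-01  1.58200e+00 -9.00000e-02  5.53000e-01]
sd*.7 [1.137 4.309 0.007 0.021 1.067 0.585 1.172 0.472 0.009]
[[-0.6, -0.4], [0.7, -1.3], [-0.3, -0.6], [-0.1, -0.3], [0.7, -0.1], [0.1, -0.2], [-1.3, 0.5], [0.5, 0.1], [-0.9, 0.8], [0.4, -0.8], [1.0, 0.2], [-0.0, 1.9], [-2.0, 0.6]] [ 0.2  0.3  0.8 -0.  -0.   0.4]
```

Request:
{"op": "jog_arm", "data": {"deltas": "0 .5 -.6 0; 0 1 -1.2 0; 0 1.5 -1.7 0; 0 1.5 -1.7 0; 0 1.5 -1.7 0"}}

```text
clock: 14.9
position: [552.0, 248.6, 292.2]
tcp_rot: [0.755, 0.655, -0.0, -0.0]
ft_force: [-1.2, 4.8, -11.5]
gripper_width: 12.8
```

```bash
python3 - <<'E'
from h import *
from workcell import *
s=observe();f=grab_frame("scene");t=grab_frame("top");np.savez("pics/scene3.npz",**f);np.savez("pics/top3.npz",**t)
c=cv2.resize(f["img"][110:205,262:312,::-1],None,fx=6,fy=6,interpolation=cv2.INTER_CUBIC);d=cv2.resize(t["img"][140:235,200:250,::-1],None,fx=6,fy=6,interpolation=cv2.INTER_CUBIC)
cv2.imwrite("pics/z3.png",np.hstack([c,d]));print(s["position"],s["ft_force"],s["gripper_width"],s["clock"])
from fit import *
from scipy.optimize import brentq
p,_,_=run(O,.548)
up=s["position"][2]-152.7;print("theta from rise",brentq(lambda a:245*np.sin(a)+34*(np.cos(a)-1)-up,0,1.2))
# predicted image line offset: lid edge top pts & marker centreline, same angle, S
h=np.array([p[0],p[1],124])
for a in(.60,.645,.69):
    for al in(208,120,40):
        q=proj(S,lidpt(h,p[2],a,-123,al,4))+p[4:6];print(a,al,"lid edge",((q-[262,110])*6).round(0),end=" ")
    print()
for al in(225,120,40,0):print("marker .645",((proj(S,lidpt(h,p[2],.645,-133,al,0))+p[4:6]-[262,110])*6).round(0))
E
```

```text
[552.0265697  248.5502821  292.23442546] [ -1.2309103    4.75837529 -11.46575405] 12.75237969002785 14.9
theta from rise 0.6397179111939834
0.6 208 lid edge [ 84. 128.] 0.6 120 lid edge [159. 287.] 0.6 40 lid edge [228. 432.] 
0.645 208 lid edge [ 91. 123.] 0.645 120 lid edge [163. 285.] 0.645 40 lid edge [230. 432.] 
0.69 208 lid edge [ 97. 119.] 0.69 120 lid edge [168. 283.] 0.69 40 lid edge [231. 432.] 
marker .645 [ 57. 101.]
marker .645 [144. 294.]
marker .645 [210. 441.]
marker .645 [243. 514.]
```

View pics/z3.png

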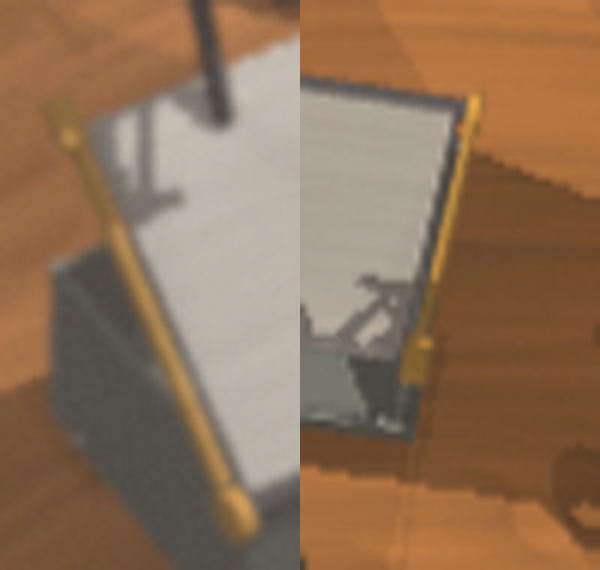

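Lid corner at left panel (90,123), and the model for 0.645 predicts (91,123). The strip passes (150,310) and (117,235), also on the 0.645 prediction. One last numeric check on the strip's centreline.

```bash
python3 - <<'E'
from fit import *
p,_,_=run(O,.548);h=np.array([p[0],p[1],124])
for n in(0,2,3):
    f=S if n==0 else dict(np.load(f"pics/scene{n}.npz"));im=f["img"].astype(float);w=im[...,0]-im[...,2] # brass: R>>B over grey
    P=[]
    for y in range(158,190):
        c=275+(y-125)*.44;xs=np.arange(int(c)-4,int(c)+9);v=np.clip(w[y,xs]-25,0,None)
        if v.sum()>0:P.append((y,(v*xs).sum()/v.sum()))
    P=np.array(P);k=np.polyfit(P[:,0],P[:,1],1);out=[]
    for a in np.arange(.55,.75,.002):
        q=np.array([proj(S,lidpt(h,p[2],a,-133,al,0)) for al in(10,60,110)])+p[4:6]
        m=np.polyfit(q[:,1],q[:,0],1);out.append((a,abs(m[0]-k[0]),np.abs(np.polyval(m,P[:,0])-P[:,1]).mean()))
    out=np.array(out);print(n,len(P),"res",np.std(P[:,1]-np.polyval(k,P[:,0])).round(2),"phi slope",out[out[:,1].argmin(),0],"phi pos",out[out[:,2].argmin()])
# refit with lid-now observation at .640 from S3
O3=O[:-1]+[(S,'2',-123,208,4,(277,130.5))];q,sd,r=run(O3,.640);print("phi",q[3],"theta",q[8],r[24:26])
E
```

```text
0 32 res 0.17 phi slope 0.6740000000000002 phi pos [0.638      0.01756214 0.19603727]
2 32 res 0.15 phi slope 0.6680000000000001 phi pos [0.636      0.01592826 0.1782592 ]
3 32 res 0.15 phi slope 0.6720000000000002 phi pos [0.64       0.0154726  0.17240332]
phi 0.647518150364176 theta 0.641211033166302 [-0.25316694  0.14544285]
```

```bash
python3 - <<'E'
from fit import *
p,_,_=run(O,.548);h=np.array([p[0],p[1],124])
for n,th in((2,.548),(3,.640)):
    f=dict(np.load(f"pics/scene{n}.npz"));b=f["img"][...,2].astype(float);P=[]
    for y in range(158,187):
        c=275+(y-125)*.44;xs=np.arange(int(c),int(c)+12);v=b[y,xs];t=(v.max()+60)/2
        i=np.where(v>t)[0];i=i[i>0]
        if len(i):i=i[0];P.append((y,xs[i]-(v[i]-t)/(v[i]-v[i-1])))
    P=np.array(P);k=np.polyfit(P[:,0],P[:,1],1);out=[]
    for a in np.arange(.4,.8,.002):
        q=np.array([proj(S,lidpt(h,p[2],a,-123,al,4)) for al in(20,70,120)])+p[4:6];m=np.polyfit(q[:,1],q[:,0],1)
        out.append((a,abs(m[0]-k[0]),np.abs(np.polyval(m,P[:,0])-P[:,1]).mean()))
    out=np.array(out);print(n,"true",th,"res",np.std(P[:,1]-np.polyval(k,P[:,0])).round(2),"slope est",out[out[:,1].argmin(),0],"pos est",out[out[:,2].argmin()])
E
```

```text
2 true 0.548 res nan slope est 0.4 pos est [0.4 nan inf]
3 true 0.64 res 1.62 slope est 0.5800000000000002 pos est [0.4        0.09614122 1.64900357]<stdin>:8: RuntimeWarning: divide by zero encountered in scalar divide
```

The lid-edge check was too noisy to use (1.6 px scatter). The marker estimates run from 0.64 to 0.67, so I'll settle on about 0.65 with a small final raise.

Request:
{"op": "jog_arm", "data": {"deltas": "0 .1 -.1 0; 0 .2 -.25 0; 0 .2 -.25 0; 0 .2 -.25 0; 0 .2 -.25 0"}}

```text
clock: 15.5
position: [554.0, 248.3, 294.2]
tcp_rot: [0.755, 0.655, -0.0, -0.0]
ft_force: [-0.3, 4.6, -11.5]
gripper_width: 13.1
```

Request:
{"op": "jog_arm", "data": {"deltas": "0 0 0 0; 0 0 0 0; 0 0 0 0; 0 0 0 0; 0 0 0 0"}}

```text
clock: 16.0
position: [553.9, 248.3, 294.2]
tcp_rot: [0.755, 0.655, -0.0, -0.0]
ft_force: [0.2, 5.0, -13.0]
gripper_width: 12.8
```

```bash
python3 - <<'E'
from h import *
from workcell import *
s=observe();f=grab_frame("scene")
cv2.imwrite("pics/fin.png",cv2.resize(f["img"][85:325,60:420,::-1],(780,520),interpolation=cv2.INTER_CUBIC))
from scipy.optimize import brentq
up=s["position"][2]-152.7;print(s["position"],s["ft_force"],s["gripper_width"],"theta",brentq(lambda a:245*np.sin(a)+34*(np.cos(a)-1)-up,0,1.2))
E
```

```text
[553.91716246 248.26509057 294.20401939] [  0.1625558    4.99180915 -13.04303398] 12.824434481256317 theta 0.6509548135894165
```

View pics/fin.png

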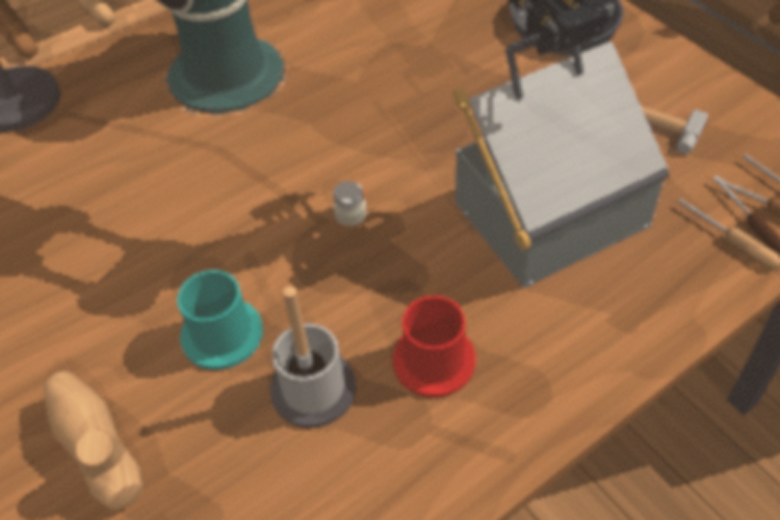

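The final view shows the brush standing in the grey pot (305,340) and the lid held with its edge parallel to the brass arm ((462,98) to (523,240)). The jar, last and hammer are where they were. Handing in.

```bash
python3 -c "
from workcell import *
hand_in()"
```

```text
the job is handed in; nothing more can be done
```

The job is handed in, and the arm was still gripping the lid's bar handle when it finished, at about 16 s of the 64 s allowed.

- **Brush:** I scrubbed the grey pot with two full strokes of about 5 cm. At the bottom of both down strokes I felt contact (2.6 N and 5.1 N). The last picture shows the brush standing in the pot.
- **Lid:** It is held at about 0.651 rad, worked out from how far the handle rose. The grip was steady, with about 13 N of pull on the arm.
- **Marker arm:** My estimates of its angle did not fully agree. The combined point fit gave 0.645–0.648, the strip's position 0.636–0.640 and the strip's slope 0.668–0.674. I settled on about 0.65, so the match to the lid is good to roughly 0.02 rad.
- **Failed check:** I tried to compare the lid's edge with the marker arm numerically, but the edge was too noisy to use. In the last picture they look parallel.
- **Everything else:** The marker arm, jar, last and hammer look untouched in that picture.

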